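# Press the lid home on a wax tin with the folding-crank press

### The job

In the hand press stands a wax tin whose lid is only started. Swing the crank's folded handle fully up before you wind anything, then wind the press down until the lid is fully home and the screw goes firm, but do not force it or the tin will crumple. Then wind back about one full turn so that the tin is free and let go, leaving the handle standing up, the closed tin upright under the press and the rest of the counter undisturbed.

Things in the scene. Friction and masses are not known exactly. Their poses are not given: they have to be found in the camera images.
- press: two-column hand screw press, fixed to the counter. Origin: centre of its underside, on the screw's axis; z up; columns at y = +-84 (diameter 18). Base plate 140 x 210, top at z = 25; cross-beam 46 x 205 from z = 130 to 165, nuts and boss up to z = 180. Nothing of the frame stands higher; the crank always turns above it.
- ram: screw with round pressing foot (diameter 64, 10 thick), under the cross-beam. Origin: centre of the foot's underside; it only moves up and down, and carries the crank with it.
- hub (a point): point on the screw's axis at the top face of the crank arm. The arm is a flat steel bar, 14 wide, 12 thick, that runs level from the hub (diameter 28) to the pivot. It starts in any direction, 212 to 229 above the counter.
- pivot (a point): hinge of the folding handle at the arm's outer end, 78 from the screw's axis and 12 above the hub point; its level pin is at right angles to the arm, its fork is 26 wide.
- handle_end (a point): centre of the handle's free end, 67 from the pivot. The grip is a plain black sleeve, diameter 20, that spins freely about its own length, from 12 to 67 from the pivot. Folded, it lies level on top of the arm (2 mm gap) with this end 11 from the axis; unfolded it stands straight up on the arm's end.
- handle (a joint): fold angle of the handle in rad: 0 lying on the arm, swings up and outward to its stop at 1.60 (upright at 1.57). Stiff hinge that stays where it is left: about 2 N across the grip moves it, also while cranking.
- crank (a joint): crank angle in rad, 0 at the top of the screw's travel, 10.4 at the bottom; grows clockwise seen from above, which lowers the screw, the crank and the handle by 20 mm a turn (3.18 mm per rad). At the start 0 to 5.5. Free running takes 1 N down and 2 N up at the grip; every 1 N more at the grip gives 24.5 N at the foot. Under load the screw springs back if let go.
- tin: metal wax tin in the press, loose, 420 g, diameter 84. Origin: centre of its underside. Tins differ: the edge of this one is 48 to 52 mm high, so the height at which its lid is home is not known beforehand. It crumples when the foot bears on it with 200 N or more (about 9 N at the grip).
- lid (a joint): how far the press-in lid (diameter 72) has gone into the tin, in m: 0 to 0.001 at the start, 0.006 fully home. Its top is 7 mm above the tin's edge at 0 and 1 mm at home. While the crank moves it creeps in under 55 N from the foot (3.3 N at the grip); with the crank at rest friction hides this. Home, it goes solid: within 0.2 rad of the crank the load climbs past 90 N at the foot (5 N at the grip), which is home and firm; 0.15 rad more is too much.
- tin_done_a: closed wax tin like the one in the press (diameter 84, 51 high, its lid home), standing beside the press, loose, leave alone
- tin_done_b: a second closed wax tin like tin_done_a, loose, leave alone
- bottle_a: amber bottle, diameter 52, 125 high, origin under its centre, loose, leave alone
- bottle_b: amber bottle like bottle_a, loose, leave alone
- mallet: rubber mallet lying flat, 210 long, head 48 thick, wooden shaft along its x, loose, leave alone
- tape_roll: roll of packing tape lying flat, diameter 92, 48 high, loose, leave alone
There are look-alikes about, which are no part of the job. What is shaped like the tin but blue is not meant.

How it is judged:
By the outcome, as a careful person would: the job done as asked, in the order asked, and still so for the second after the job is handed in, with the robot touching nothing.
It also fails if it takes over 72 s, if anything falls off the work surface, if the arm or the gripper's body presses on something with over 40 N, if the wrist force passes 120 N, or if a joint passes its speed limit or range.

### The arm

A 7-joint arm with a two-finger parallel gripper is mounted at the origin on the work surface. World frame = base frame: x ahead of the robot, y to its left, z up, the work surface at z = 0. Lengths are in mm, angles in rad, forces in N, time in s.
With the tool pointing down it reaches from about 400 to 875 mm from the base axis. Payload 4.4 kg.
Tool frame: the origin (TCP) lies at the very end of the fingers, on their centre line; the grasp point (between the pads) lies 19 mm behind it (grip_depth is the distance from the TCP to the grasp point, in mm); z points along the fingers, y is the direction in which the jaws open and shut (so a half turn about z gives the same grasp; the last joint's range is limited). The gripper opens to 85 mm and grips with 20 to 120 N. Pads are 22 mm wide; open, the fingers measure 114 mm over their backs; the gripper's body (76 mm by 85 mm) begins 54 mm behind the grasp point. The pads swing forward as they close: fully open they stand 13 mm farther back than shut.
Start: joints at [-0.066, 0.628, 0.038, 1.517, -0.027, 0.996, -0.02], TCP at [650.014, 0.027, 231.313] pointing down, gripper open.
Joint ranges: [-3.06, 3.06], [-0.37, 2.12], [-1.25, 1.32], [0.18, 2.47], [-1.1, 4.24], [0.23, 1.98], [-2.94, 2.94]. Speed limits (rad/s): [2.57, 2.57, 3.14, 3.14, 3.14, 3.14, 3.14].

### API

Orientations are given as [roll, pitch, yaw] about the fixed x, y, z axes, in that order (R = Rz(yaw) Ry(pitch) Rx(roll)).
In Python, from cell import read_state, get_image, finish_job, recognise, outline_of, grip_depth gives the robot as it stands. The module is installed in compiled form; this text tells all that it offers.
- The arm moves only by the tool send_rows, never from a script. Its argument "rows" is a list of rows, each a list of 5 numbers: the gripper command: -1 is shut, 1 is fully open, values between are in proportion, then the shift along the tool's x, y, z in m, then the turn about the tool's z in rad. In form: [[claw, tx, ty, tz, roll], ...]. A call has 1 to 12 rows; each row shifts and turns the pose as measured when the row begins, along the tool's axes as they then stand; what a row does not reach is not made up. A row lasts 1/12 s, in which the tool goes at most 41.7 mm and 7.16 degrees, less where a joint would pass 70% of its speed; a pose out of reach is approached as far as the arm can. A call with a gripper value outside its range is refused whole. The fingers move at their own pace and stop on an object; the grip force is fixed at half the most. Time passes only in rows, so rows that do not move let the fingers close. It gives the time, the measured TCP pose, the force and the opening at its end, in the units of the state.
- read_state(): the state, without advancing time (a new reading comes with each control period).
- get_image(name): name is "scene" or "side" or "wrist"; returns a dict with "image" (420x560x3 uint8, blue, green, red), "z_map" (420x560 float32, mm along the optical axis (not along the pixel's ray), 0 where there is no reading), "K" (3x3 intrinsics, pixels), "R" (3x3) and "t" (3): a world point X has camera coordinates R X + t; the wrist camera has in their place "tool_from_camera" (4x4, takes a point from camera to tool coordinates, whose origin is the TCP and whose axes are the flange's). Camera axes: x right, y down, z forward; pixel columns grow to the right and rows downward; lengths in mm; the calibration is good to about 2 mm. A picture is of the moment at which its call begins: read the wrist's pose just before it.
- finish_job(): hands the job in, once; it reports no verdict.
Trained networks look in a picture, given as the dict that the camera call returned (one of the last four; its "shot" number tells which), for a name from the list of things; names that differ only in an ending like _2 or _b are one class to them, and where a whole thing is asked for, a point or a joint stands for the part that bears it (a point fixed in the world has none). Each returns a list of dicts, best first, with "score" (0 to 1); they miss things now and then, are a little off and sometimes report something else, mostly with a low value. They report only what shows in the picture. A call takes as long as a camera call. They do not tell look-alikes from the thing itself.
- recognise(picture, query): "box" ([left, top, right, bottom] in pixels, round what is visible of it).
- outline_of(picture, query): "mask" (420x560 bool, what is visible of it) and "box" ([left, top, right, bottom] in pixels, round what is visible of it).
The state is a dict: "clock": time; "qpos": joint angles; "qd": joint speeds; "tau": joint torques, N m; "eef_pos": TCP position; "tool_rot": TCP orientation; "force": force on the tool from outside, world axes, zero at the start; "torque": the same for the moment, N m; "width": finger opening in mm.
Only numpy, scipy, OpenCV 4.12 (cv2) and the standard library are available. Lean on these libraries where they do the work, as an engineer would, in place of code of your own. Each camera call takes 0.05 s, during which the arm holds its last target.

## Working session

There is one attempt and no reset: what is moved stays moved. The work goes in short steps, Python scripts to look and compute and a tool call to move; the robot and the scene stay as the last step left them, time stands still between calls to the robot, and variables do not carry over. Pictures are saved under pics/ and viewed, and the job is handed in when it is done.

Besides the shell and the picture viewer there is one more tool, called after ">>>" in YAML: its name, and indented under it one key for each argument. send_rows: Moves the arm, as the interface text tells. Its arguments: {"type":"object","properties":{"rows":{"type":"array"}},"required":["rows"]}

```bash
mkdir -p pics; ls
cat > h.py <<'E'
import numpy as np, cv2
from cell import *
def save(p,name,box=None,s=1):
    im=p["image"]
    if box: im=im[box[1]:box[3],box[0]:box[2]]
    if s!=1: im=cv2.resize(im,None,fx=s,fy=s,interpolation=cv2.INTER_CUBIC)
    cv2.imwrite("pics/"+name+".png",im)
def cloud(p):
    K=p["K"];z=p["z_map"].astype(float);v,u=np.mgrid[0:z.shape[0],0:z.shape[1]]
    X=np.stack([(u-K[0,2])/K[0,0]*z,(v-K[1,2])/K[1,1]*z,z],-1)
    W=(X-np.array(p["t"]).ravel())@np.array(p["R"])
    W[z<=0]=np.nan
    return W
E
python3 - <<'E'
from h import *
print(read_state(),grip_depth if not callable(grip_depth) else grip_depth())
for n in("scene","side"):
    p=get_image(n);save(p,n+"0")
    print(n,p["K"].tolist(),np.array(p["R"]).round(3).tolist(),np.array(p["t"]).round(1).tolist())
    for q in("press","tin","handle","crank","handle_end","pivot","hub","lid"):
        print(q,[(np.round(r["score"],2),np.round(r["box"]).tolist()) for r in recognise(p,q)][:4])
E
```

```text
pics
{'clock': 0.0, 'qpos': array([-0.06581364,  0.62937965,  0.03844489,  1.51838226, -0.02698222,
        0.99630123, -0.02002118]), 'qd': array([ 0.00070946, -0.00014087, -0.00050518, -0.00109749,  0.00150922,
       -0.0005346 , -0.00319803]), 'tau': array([-1.11932164e-03, -5.63405585e+01,  1.22606792e+00, -1.93450052e+01,
        1.09587883e-02,  1.05136272e-02, -8.84369996e-06]), 'eef_pos': array([6.49362268e+02, 3.02020322e-02, 2.30362876e+02]), 'tool_rot': array([-3.13964084e+00,  4.45738755e-05,  1.57079581e+00]), 'force': array([0.70861419, 0.44657352, 0.7290321 ]), 'torque': array([ 0.02377843, -0.00168929,  0.02289201]), 'width': 85.3005805290186} 18.700000000000003
scene [[448.78660065767076, 0.0, 280.9950000776705], [0.0, 448.78660065767076, 204.72465910983294], [0.0, 0.0, 1.0]] [[-0.129, 0.992, 0.005], [0.587, 0.08, -0.805], [-0.799, -0.101, -0.593]] [83.5, -159.9, 1967.9]
press [(np.float64(0.91), [232.0, 200.0, 300.0, 276.0])]
tin [(np.float64(0.83), [201.0, 228.0, 229.0, 257.0]), (np.float64(0.74), [259.0, 238.0, 284.0, 257.0])]
handle [(np.float64(0.51), [162.0, 1
[... 525 characters left out ...]
6364862, 0.0, 276.6112861129454], [0.0, 419.1883356364862, 209.78388185205074], [0.0, 0.0, 1.0]] [[0.963, -0.27, 0.012], [-0.168, -0.632, -0.757], [0.212, 0.727, -0.653]] [-504.3, 201.5, 1400.9]
press [(np.float64(0.56), [273.0, 182.0, 318.0, 268.0])]
tin [(np.float64(0.97), [233.0, 240.0, 259.0, 271.0]), (np.float64(0.71), [299.0, 271.0, 323.0, 301.0])]
handle []
crank [(np.float64(0.57), [292.0, 183.0, 309.0, 210.0])]
handle_end [(np.float64(0.6), [295.0, 186.0, 302.0, 201.0])]
pivot [(np.float64(0.6), [292.0, 185.0, 304.0, 209.0])]
hub [(np.float64(0.76), [289.0, 184.0, 307.0, 208.0])]
lid [(np.float64(0.78), [298.0, 274.0, 324.0, 289.0]), (np.float64(0.53), [237.0, 240.0, 260.0, 255.0])]
```

Run:
```python
from h import *
p=get_image("scene");save(p,"s1",(150,140,420,320),2.9)
W=cloud(p)
q=get_image("side");save(q,"d1",(180,130,400,320),3)
V=cloud(q)
for C in(W,V):
    m=(C[...,2]>200)&(C[...,2]<280)
    P=C[m]
    m2=np.abs(P[:,0]-P[:,0]).astype(bool)
    print(len(P)); print(P[::max(1,len(P)//40)].round().tolist())
```

```text
10278
[[-1316.0, -1669.0, 279.0], [-1129.0, -1658.0, 256.0], [-1312.0, 3.0, 241.0], [-850.0, -1667.0, 275.0], [-946.0, -962.0, 266.0], [-1025.0, 99.0, 276.0], [-968.0, -340.0, 263.0], [-808.0, -922.0, 273.0], [-1014.0, 719.0, 278.0], [-1026.0, 956.0, 279.0], [-735.0, -1672.0, 240.0], [-659.0, -1383.0, 270.0], [-683.0, -1099.0, 269.0], [-785.0, -1670.0, 207.0], [-607.0, -1667.0, 256.0], [-943.0, 903.0, 268.0], [-918.0, 782.0, 265.0], [-811.0, 198.0, 266.0], [-739.0, -335.0, 260.0], [-665.0, -609.0, 265.0], [-657.0, -819.0, 252.0], [-667.0, -990.0, 236.0], [-825.0, 836.0, 270.0], [-741.0, 473.0, 275.0], [-715.0, 256.0, 268.0], [-697.0, 136.0, 263.0], [-673.0, 95.0, 263.0], [-665.0, 168.0, 264.0], [-660.0, 331.0, 269.0], [-682.0, 589.0, 269.0], [-700.0, 776.0, 266.0], [-690.0, 804.0, 266.0], [-681.0, 875.0, 268.0], [-696.0, 1048.0, 266.0], [-666.0, 437.0, 236.0], [-680.0, 918.0, 250.0], [-655.0, 903.0, 247.0], [-659.0, 1037.0, 238.0], [48.0, 56.0, 262.0], [42.0, 42.0, 201.0], [623.0, 11.0, 207.0]]
7447
[[-748.0, 2463.0, 267.0], [2108.0, 1815.0, 263.0], [-743.0, 2451.0, 257.0], [-523.0, 
[... 198 characters left out ...]
241.0, 238.0], [244.0, 1626.0, 248.0], [-119.0, 1620.0, 266.0], [218.0, 1622.0, 234.0], [31.0, 1634.0, 234.0], [-403.0, 1594.0, 270.0], [2119.0, 1172.0, 201.0], [75.0, 1454.0, 261.0], [-6.0, 1459.0, 255.0], [12.0, 1401.0, 263.0], [84.0, 1356.0, 262.0], [200.0, 1375.0, 235.0], [473.0, 1308.0, 224.0], [-218.0, 1312.0, 272.0], [91.0, 1359.0, 223.0], [-317.0, 1302.0, 270.0], [2121.0, 867.0, 203.0], [-161.0, 1311.0, 237.0], [-188.0, 1313.0, 228.0], [-139.0, 1316.0, 212.0], [2124.0, 659.0, 237.0], [-253.0, 1305.0, 201.0], [2127.0, 607.0, 205.0], [598.0, 14.0, 230.0], [572.0, -61.0, 206.0], [61.0, -22.0, 227.0], [57.0, -32.0, 220.0], [52.0, -41.0, 213.0], [5.0, -65.0, 227.0], [-15.0, -62.0, 201.0]]
```

View pics/s1.png

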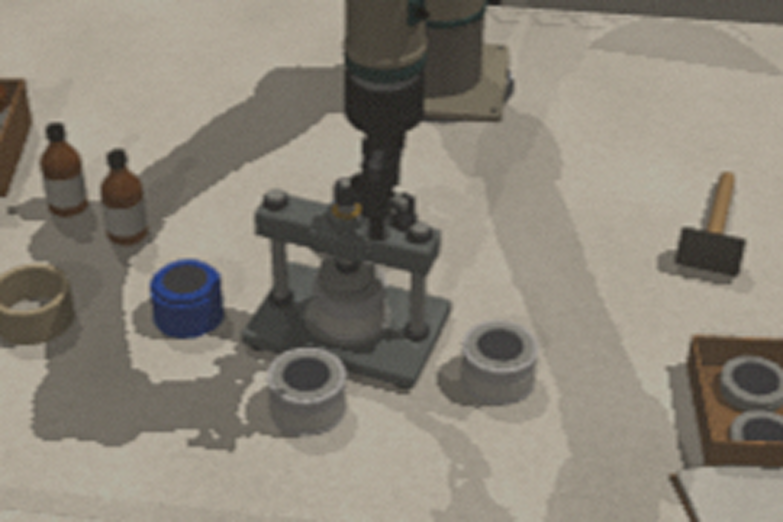

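View pics/d1.png

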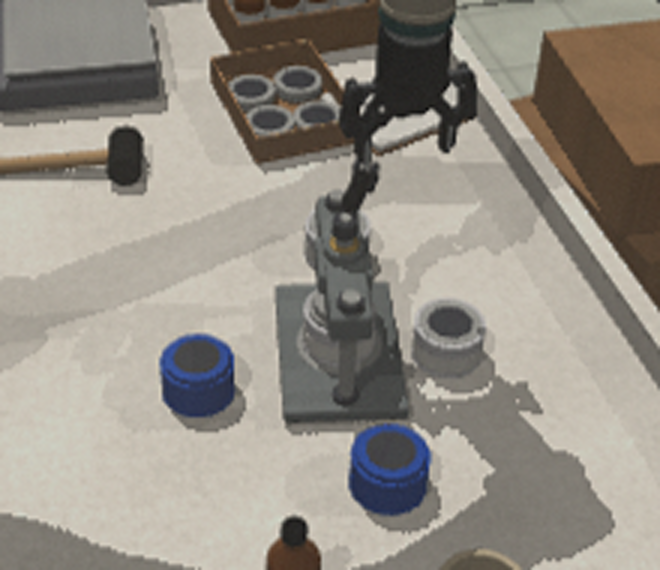

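Run:
```python
from h import *
p=get_image("scene");W=cloud(p);q=get_image("side");V=cloud(q)
w=get_image("wrist");save(w,"w1");print(w["K"],np.array(w["tool_from_camera"]).round(3))
for C in(W,V):
  P=C.reshape(-1,3);P=P[(P[:,0]>450)&(P[:,0]<800)&(P[:,1]>-200)&(P[:,1]<200)]
  for a,b in((15,35),(150,170),(170,185),(195,260)):
    Q=P[(P[:,2]>a)&(P[:,2]<b)]
    if len(Q)<3: continue
    r=cv2.minAreaRect(Q[:,:2].astype(np.float32));print(a,b,len(Q),np.median(Q,0).round(),r)
```

```text
[[375.29098563   0.         277.96718964]
 [  0.         375.29098563 207.32750988]
 [  0.           0.           1.        ]] [[-1.00000e-03 -9.61000e-01 -2.75000e-01  7.00420e+01]
 [ 1.00000e+00 -0.00000e+00 -0.00000e+00 -2.20000e-01]
 [ 0.00000e+00 -2.75000e-01  9.61000e-01 -1.43692e+02]
 [ 0.00000e+00  0.00000e+00  0.00000e+00  1.00000e+00]]
15 35 1488 [608. -33.  28.] ((627.70703125, -2.2888336181640625), (330.0458068847656, 245.48489379882812), 78.6454849243164)
150 170 529 [588. -61. 165.] ((573.2960205078125, -51.40789794921875), (204.33822631835938, 58.33821105957031), 76.5562973022461)
170 185 229 [578. -55. 178.] ((575.0404052734375, -50.11201477050781), (200.55418395996094, 45.007259368896484), 76.5429916381836)
195 260 228 [607.   4. 220.] ((621.83935546875, -3.3075714111328125), (162.2030029296875, 71.95045471191406), 23.32722282409668)
15 35 1269 [553. -96.  25.] ((558.533203125, -40.46012878417969), (233.07501220703125, 273.38409423828125), 28.135753631591797)
150 170 422 [557. -85. 164.] ((566.9171142578125, -51.495872497558594), (208.74423217773438, 59.48023986816406), 73.41142272949219)
170 185 178 [559. -64. 177.] ((565.4888305664062, -53.71238708496094), (194.9869384765625, 39.152801513671875), 73.11178588867188)
195 260 231 [588. -25. 227.] ((616.9702758789062, -7.400749206542969), (158.31915283203125, 70.62217712402344), 23.944271087646484)
```

View pics/w1.png

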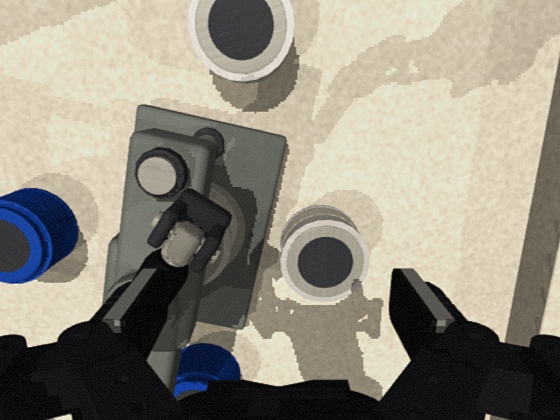

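>>> send_rows:
  rows:
    - [1,0,0,-0.04,0]
    - [1,0,0,-0.04,0]
    - [1,0,0,-0.04,0]
    - [1,-0.015,-0.03,-0.03,0]
    - [1,-0.02,-0.03,-0.02,0]
    - [1,0,0,0,0]

```text
clock: 1.65
eef_pos: [591.0, -33.6, 402.8]
tool_rot: [-3.134, 0.001, 1.574]
force: [0.3, -0.6, 1.3]
width: 85.5
```

```bash
cat >> h.py <<'E'
from scipy.spatial.transform import Rotation as Rn
def wcloud(p,s):
    K=p["K"];z=p["z_map"].astype(float);v,u=np.mgrid[0:z.shape[0],0:z.shape[1]]
    X=np.stack([(u-K[0,2])/K[0,0]*z,(v-K[1,2])/K[1,1]*z,z],-1)
    T=np.array(p["tool_from_camera"]);X=X@T[:3,:3].T+T[:3,3]
    W=X@Rn.from_euler("xyz",s["tool_rot"]).as_matrix().T+s["eef_pos"]
    W[z<=0]=np.nan
    return W
def st():
    s=read_state();print("t%.2f"%s["clock"],s["eef_pos"].round(1),s["tool_rot"].round(3),"F",s["force"].round(1),"w%.1f"%s["width"]);return s
E
python3 - <<'E'
from h import *
s=st();w=get_image("wrist");save(w,"w2");W=wcloud(w,s)
P=W.reshape(-1,3);P=P[(P[:,0]>400)&(P[:,0]<750)&(P[:,1]>-220)&(P[:,1]<150)]
for a,b in((155,170),(170,187),(200,260)):
    Q=P[(P[:,2]>a)&(P[:,2]<b)]
    if len(Q)>3: print(a,b,len(Q),np.median(Q,0).round(),cv2.minAreaRect(Q[:,:2].astype(np.float32)))
for q in("press","crank","handle","handle_end","pivot","hub"):
    print(q,[(np.round(r["score"],2),np.round(r["box"]).tolist()) for r in recognise(w,q)][:4])
E
```

```text
t1.65 [591.  -33.6 402.8] [-3.134e+00  1.000e-03  1.574e+00] F [ 0.3 -0.6  1.3] w85.5
155 170 5627 [566. -45. 166.] ((566.8610229492188, -49.75762939453125), (203.51136779785156, 59.96763610839844), 77.31898498535156)
170 187 1615 [566. -36. 179.] ((566.8252563476562, -50.429473876953125), (194.39154052734375, 43.108707427978516), 71.87398529052734)
200 260 2993 [593. -11. 232.] ((588.5874633789062, -18.230430603027344), (104.03086853027344, 30.080364227294922), 55.802215576171875)
press [(np.float64(0.71), [203.0, 79.0, 332.0, 275.0])]
crank [(np.float64(0.89), [241.0, 107.0, 324.0, 213.0])]
handle [(np.float64(0.68), [253.0, 120.0, 314.0, 200.0]), (np.float64(0.17), [236.0, 109.0, 320.0, 212.0])]
handle_end [(np.float64(0.71), [251.0, 120.0, 313.0, 198.0]), (np.float64(0.29), [239.0, 112.0, 321.0, 213.0])]
pivot [(np.float64(0.81), [236.0, 106.0, 321.0, 212.0])]
hub [(np.float64(0.76), [237.0, 106.0, 320.0, 214.0])]
```

View pics/w2.png

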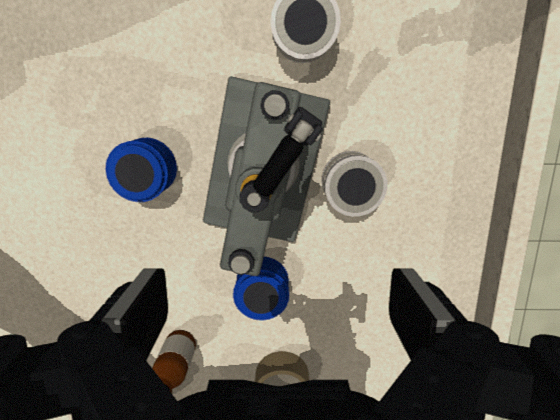

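Run:
```python
from h import *
s=st();w=get_image("wrist");save(w,"w3",(190,60,360,290),2.5);W=wcloud(w,s)
P=W.reshape(-1,3);P=P[(P[:,0]>400)&(P[:,0]<750)&(P[:,1]>-220)&(P[:,1]<150)]
Q=P[(P[:,2]>200)&(P[:,2]<262)]
c,sz,a=cv2.minAreaRect(Q[:,:2].astype(np.float32))
d=np.array([np.cos(np.radians(a)),np.sin(np.radians(a))]);n=np.array([-d[1],d[0]])
H=np.array([567,-50.]);r=(Q[:,:2]-H)@d;l=(Q[:,:2]-H)@n
print(a)
for k in range(-20,100,6):
    m=(r>=k)&(r<k+6)
    if m.sum()>5: print(k,m.sum(),"z %.1f top %.1f"%(np.median(Q[m,2]),np.percentile(Q[m,2],95)),"lat",np.percentile(l[m],[2,50,98]).round(1))
```

```text
t2.00 [592.8 -27.6 395.1] [-3.125e+00 -3.000e-03  1.581e+00] F [ 0.2  1.2 -0.5] w85.4
55.646751403808594
-14 101 z 213.8 top 215.1 lat [-9.2  0.2  9.8]
-8 160 z 214.1 top 217.5 lat [-12.1   0.6  12.5]
-2 210 z 214.4 top 217.7 lat [-13.    0.8  13.3]
4 115 z 213.9 top 216.6 lat [-11.4   4.9  12.1]
10 102 z 233.5 top 235.6 lat [-8.4  0.9  9. ]
16 159 z 234.2 top 236.1 lat [-9.1  1.   9.5]
22 161 z 234.1 top 236.1 lat [-9.2  0.6  9.3]
28 157 z 233.9 top 236.0 lat [-8.9  1.   9.3]
34 161 z 233.9 top 236.2 lat [-8.8  1.   9.2]
40 162 z 234.2 top 236.0 lat [-8.6  0.9  9.4]
46 169 z 233.9 top 236.4 lat [-8.8  1.   9.5]
52 173 z 234.2 top 236.1 lat [-8.9  1.1  9.7]
58 173 z 234.0 top 235.9 lat [-8.4  1.1  9.3]
64 195 z 230.9 top 233.8 lat [-11.3   1.7  12.7]
70 259 z 232.4 top 233.8 lat [-12.9   1.   13.8]
76 286 z 232.3 top 233.8 lat [-14.    0.9  14.9]
82 253 z 214.8 top 233.2 lat [-11.8   0.3  13.2]
88 86 z 212.9 top 214.6 lat [-11.1   1.   12.2]
```

View pics/w3.png

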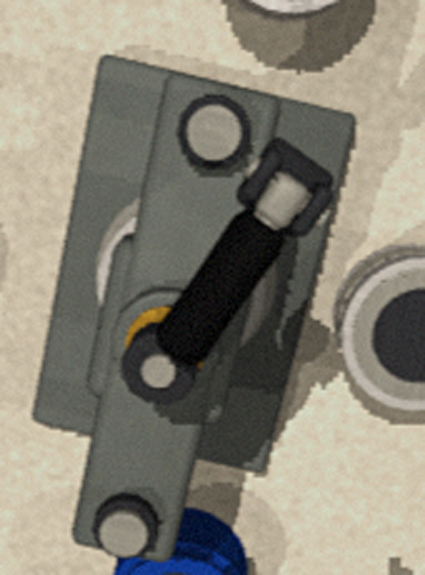

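>>> send_rows:
  rows:
    - [0.3,0,0,0.025,0.12]
    - [0.3,0,0,0.025,0.12]
    - [0.3,0,0,0.025,0.12]
    - [0.3,0,0,0.025,0.12]
    - [0.3,0,0,0.02,0.12]
    - [0.3,0,0,0,0]
    - [0.3,0,0,0,0]

```text
clock: 2.63
eef_pos: [592.7, -24.8, 266.2]
tool_rot: [-3.123, 0.01, 0.96]
force: [1.3, -0.7, 0.6]
width: 55.6
```

```bash
cat >> h.py <<'E'
def totool(dw,s):
    return Rn.from_euler("xyz",s["tool_rot"]).as_matrix().T@np.array(dw)
E
python3 - <<'E'
from h import *
s=st();print(s["qpos"].round(2))
print(totool(np.array([584.9,-22.2,210])-s["eef_pos"],s).round(1), s["tool_rot"][2]-0.971)
E
```

```text
t2.63 [592.7 -24.8 266.2] [-3.123  0.01   0.96 ] F [ 1.3 -0.7  0.6] w55.6
[-0.12  0.53  0.19  1.62 -0.11  1.02 -0.51]
[-1.8 -6.9 56.4] -0.0105642552158568
```

>>> send_rows:
  rows:
    - [0.1,-0.001,-0.0035,0.01,0]
    - [0.1,-0.001,-0.0035,0.015,0]
    - [0.1,0,0,0.015,0]
    - [0.1,0,0,0.015,0]
    - [0.1,0,0,0,0]

```text
clock: 3.05
eef_pos: [589.7, -20.9, 214.8]
tool_rot: [-3.13, 0.004, 0.98]
force: [-1.1, 0.8, -0.6]
width: 47.0
```

Run:
```python
from h import *
s=st()
print(totool(np.array([584.9,-22.2,210])-s["eef_pos"],s).round(1))
w=get_image("wrist");save(w,"w4");p=get_image("side");save(p,"d4",(240,150,380,270),4)
```

```text
t3.05 [589.7 -20.9 214.8] [-3.13   0.004  0.98 ] F [-1.1  0.8 -0.6] w47.0
[-3.7 -3.2  4.8]
```

View pics/w4.png

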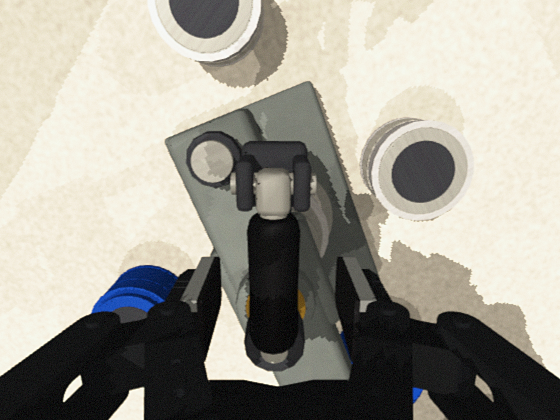

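View pics/d4.png

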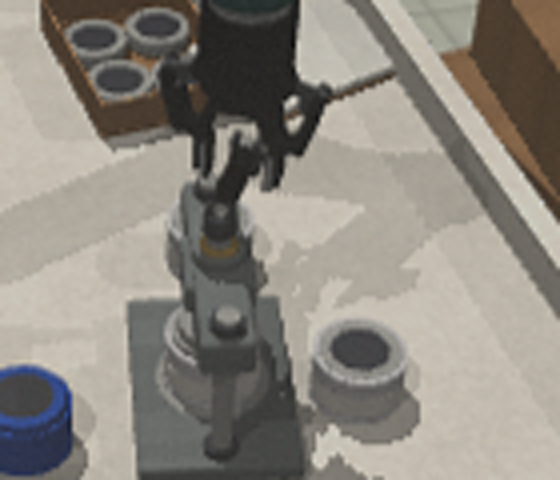

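>>> send_rows:
  rows:
    - [0.1,-0.003,-0.003,0.004,0]
    - [0.1,0,0,0,0]
    - [-1,0,0,0,0]
    - [-1,0,0,0,0]
    - [-1,0,0,0,0]
    - [-1,0,0,0,0]
    - [-1,0,0,0,0]

```text
clock: 3.73
eef_pos: [588.6, -21.4, 218.0]
tool_rot: [-3.137, -0.003, 0.981]
force: [-0.5, -0.0, -1.5]
width: 17.0
```

Run:
```python
from h import *
s=st()
w=get_image("wrist");save(w,"w5")
P=np.array([610.3,15]);d=np.array([.564,.826])
g=(s["eef_pos"][:2]-P)@d;print("r from pivot",g, "lat",(s["eef_pos"][:2]-P)@np.array([-d[1],d[0]]))
```

```text
t3.73 [588.6 -21.4 218. ] [-3.137e+00 -3.000e-03  9.810e-01] F [-0.5 -0.  -1.5] w17.0
r from pivot -42.26179318637373 lat -2.625719926410941
```

View pics/w5.png

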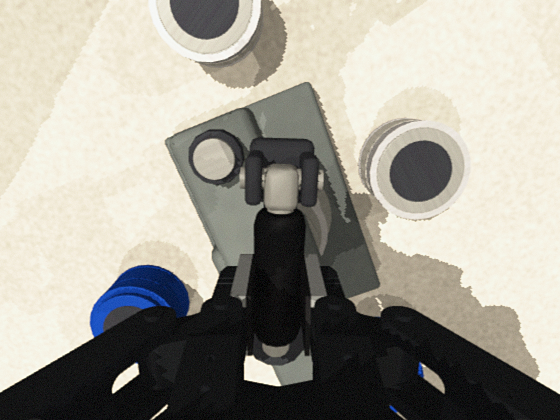

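>>> send_rows:
  rows:
    - [0,0,0,0,0]
    - [0,0,0,0,0]
    - [0,-0.002,-0.001,0.004,0]
    - [0,0,0,0.004,0]
    - [0,0,0,0.003,0]
    - [0,0,0,0,0]

```text
clock: 4.28
eef_pos: [588.3, -23.8, 206.5]
tool_rot: [-3.142, -0.004, 0.982]
force: [0.6, -1.0, -0.4]
width: 42.5
```

Run:
```python
from h import *
s=st()
w=get_image("wrist");st()
W=wcloud(w,s);P=W.reshape(-1,3)
Q=P[(np.hypot(P[:,0]-604,P[:,1]-6)<25)&(P[:,2]>200)];print(np.percentile(Q[:,2],[50,95]))
```

```text
t4.28 [588.3 -23.8 206.5] [-3.142 -0.004  0.982] F [ 0.6 -1.  -0.4] w42.5
t4.33 [588.4 -23.8 206.7] [ 3.141 -0.004  0.982] F [-0.2 -0.2 -0. ] w42.4
[234.97816776 296.2392049 ]
```

>>> send_rows:
  rows:
    - [-1,0,0,0,0]
    - [-1,0,0,0,0]
    - [-1,0,0,0,0]
    - [-1,0,0,0,0]
    - [-1,0,0,0,0]

```text
clock: 4.75
eef_pos: [587.3, -23.1, 206.7]
tool_rot: [-3.139, -0.003, 0.981]
force: [-0.5, 1.0, 0.1]
width: 17.7
```

Run:
```python
from h import *
s=st()
w=get_image("wrist");save(w,"w6")
```

```text
t4.75 [587.3 -23.1 206.7] [-3.139e+00 -3.000e-03  9.810e-01] F [-0.5  1.   0.1] w17.7
```

View pics/w6.png

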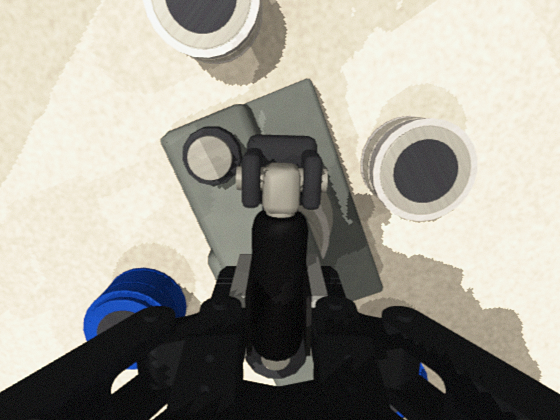

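>>> send_rows:
  rows:
    - [-1,0.0005,0,-0.007,0]
    - [-1,0.0015,0,-0.007,0]
    - [-1,0.0025,0,-0.0065,0]
    - [-1,0.0035,0,-0.006,0]
    - [-1,0.0045,0,-0.0055,0]
    - [-1,0,0,0,0]

```text
clock: 5.3
eef_pos: [591.4, -13.9, 234.9]
tool_rot: [-3.132, 0.007, 0.982]
force: [1.7, 1.1, -7.3]
width: 17.3
```

```bash
cat >> h.py <<'E'
PV=np.array([610.3,15]);dd=np.array([.564,.826])
def arc():
    s=st();e=s["eef_pos"];x=(e[:2]-PV)@dd;z=e[2]+19-226
    print("lat %.1f x %.1f z %.1f rho %.1f theta %.3f"%((e[:2]-PV)@np.array([-dd[1],dd[0]]),x,z,np.hypot(x,z),np.arctan2(z,-x)));return s
E
python3 - <<'E'
from h import *
s=arc()
w=get_image("wrist");save(w,"w7")
p=get_image("side");save(p,"d7",(240,150,380,270),4)
E
```

```text
t5.30 [591.4 -13.9 234.9] [-3.132  0.007  0.982] F [ 1.7  1.1 -7.3] w17.3
lat -0.7 x -34.5 z 27.9 rho 44.4 theta 0.679
```

View pics/w7.png

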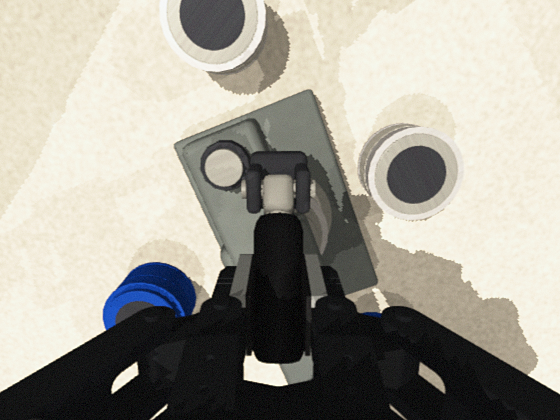

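View pics/d7.png

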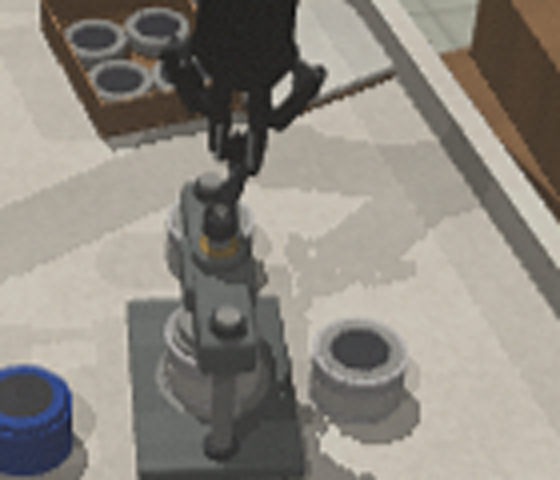

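>>> send_rows:
  rows:
    - [-1,0.0048,0,-0.0052,0]
    - [-1,0.0058,0,-0.0044,0]
    - [-1,0.0062,0,-0.0034,0]
    - [-1,0.0066,0,-0.0025,0]
    - [-1,0.007,0,-0.0014,0]
    - [-1,0,0,0,0]

```text
clock: 5.9
eef_pos: [602.2, 4.0, 250.1]
tool_rot: [-3.124, 0.027, 0.975]
force: [1.8, 0.3, -11.3]
width: 17.1
```

Run:
```python
from h import *
s=arc()
```

```text
t5.90 [602.2   4.  250.1] [-3.124  0.027  0.975] F [  1.8   0.3 -11.3] w17.1
lat 0.5 x -13.7 z 43.1 rho 45.2 theta 1.264
```

>>> send_rows:
  rows:
    - [-1,0.006,0,0,0]
    - [-1,0.006,0,0,0]
    - [-1,0.005,0,0,0]
    - [-1,0.004,0,0,0]
    - [-1,0,0,0,0]

```text
clock: 6.32
eef_pos: [606.1, 9.8, 251.3]
tool_rot: [-3.118, 0.052, 0.967]
force: [0.9, -0.8, -13.6]
width: 17.1
```

Run:
```python
from h import *
s=arc()
w=get_image("wrist");save(w,"w8")
p=get_image("side");save(p,"d8",(240,150,380,270),4)
```

```text
t6.32 [606.1   9.8 251.3] [-3.118  0.052  0.967] F [  0.9  -0.8 -13.6] w17.1
lat 0.5 x -6.7 z 44.3 rho 44.8 theta 1.421
```

View pics/w8.png

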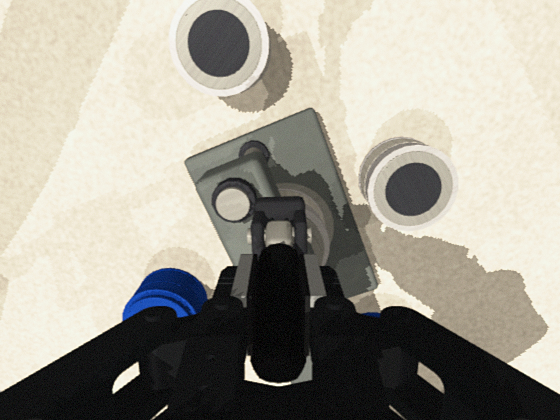

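View pics/d8.png

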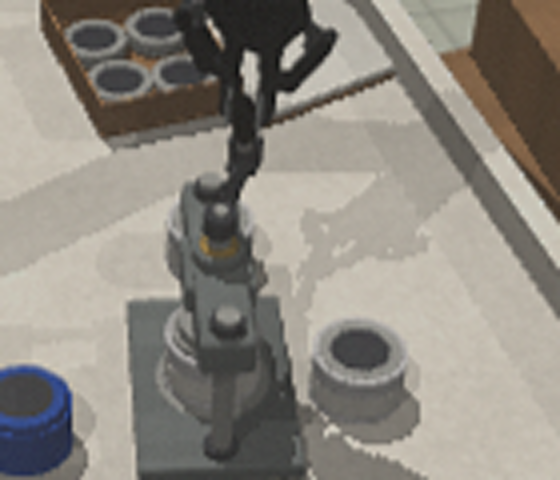

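>>> send_rows:
  rows:
    - [0,0,0,0,0]
    - [0,0,0,0,0]
    - [0,0,0,0,0]

```text
clock: 6.67
eef_pos: [611.4, 14.5, 256.1]
tool_rot: [-3.125, 0.038, 0.969]
force: [-0.5, 0.4, -0.1]
width: 42.6
```

Run:
```python
from h import *
s=arc();w=get_image("wrist");save(w,"w9");s=arc()
W=wcloud(w,s);P=W.reshape(-1,3)
print(Rn.from_euler("xyz",s["tool_rot"]).as_matrix()[:,2].round(3))
```

```text
t6.67 [611.4  14.5 256.1] [-3.125  0.038  0.969] F [-0.5  0.4 -0.1] w42.6
lat -1.2 x 0.2 z 49.1 rho 49.1 theta 1.575
t6.72 [611.7  14.7 256.4] [-3.126  0.038  0.97 ] F [0.8 1.2 0.3] w42.6
lat -1.3 x 0.6 z 49.4 rho 49.4 theta 1.583
[-0.035 -0.022 -0.999]
```

View pics/w9.png

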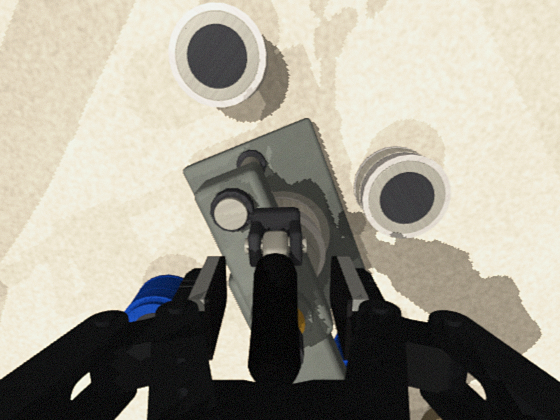

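>>> send_rows:
  rows:
    - [0,-0.015,0,0,0]
    - [0,-0.015,0,0,0]
    - [0,-0.012,0,0,0]
    - [0,0,0,0,0]
    - [-1,0,0,0,0]
    - [-1,0,0,0,0]
    - [-1,0,0,0,0]
    - [-1,0,0,0,0]
    - [-1,0,0,0,0]

```text
clock: 7.47
eef_pos: [586.7, -23.7, 261.9]
tool_rot: [-3.13, 0.032, 0.968]
force: [-0.6, -1.3, 1.0]
width: -0.2
```

Run:
```python
from h import *
s=arc();w=get_image("wrist");save(w,"w10");s=arc()
```

```text
t7.47 [586.7 -23.7 261.9] [-3.13   0.032  0.968] F [-0.6 -1.3  1. ] w-0.2
lat -2.3 x -45.3 z 54.9 rho 71.2 theta 0.882
t7.52 [586.7 -23.6 261.9] [-3.13   0.032  0.968] F [-1.8 -1.6  0.6] w0.0
lat -2.3 x -45.2 z 54.9 rho 71.1 theta 0.882
```

View pics/w10.png

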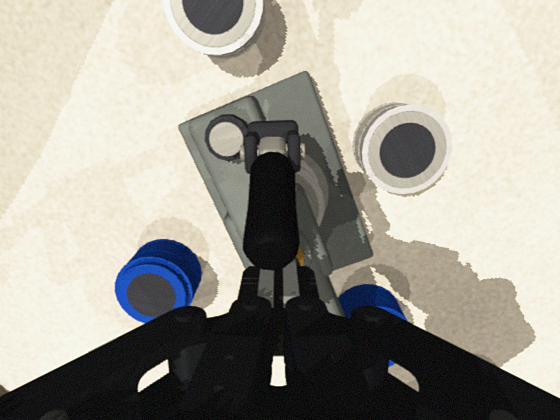

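>>> send_rows:
  rows:
    - [-1,0.006,-0.002,0.002,0]
    - [-1,0.006,0,0.001,0]
    - [-1,0.005,0,0,0]
    - [-1,0.005,0,0,0]

```text
clock: 7.85
eef_pos: [597.9, -4.8, 258.1]
tool_rot: [-3.131, 0.035, 0.967]
force: [-0.9, -1.3, 1.3]
width: 0.2
```

Run:
```python
from h import *
s=arc();f=s["force"];print("radial F",f[:2]@dd)
```

```text
t7.85 [597.9  -4.8 258.1] [-3.131  0.035  0.967] F [-0.9 -1.3  1.3] w0.2
lat -1.0 x -23.4 z 51.1 rho 56.2 theta 1.142
radial F -1.6272110733518432
```

>>> send_rows:
  rows:
    - [-1,0.003,0,0,0]
    - [-1,0.003,0,0,0]

```text
clock: 8.02
eef_pos: [600.4, -1.2, 257.7]
tool_rot: [-3.13, 0.041, 0.968]
force: [-7.4, -10.5, 6.8]
width: -0.2
```

Run:
```python
from h import *
s=arc();f=s["force"];print("radial F",f[:2]@dd)
w=get_image("wrist");save(w,"w11")
```

```text
t8.02 [600.4  -1.2 257.7] [-3.13   0.041  0.968] F [ -7.4 -10.5   6.8] w-0.2
lat -1.0 x -19.0 z 50.7 rho 54.2 theta 1.213
radial F -12.830349243639
```

View pics/w11.png

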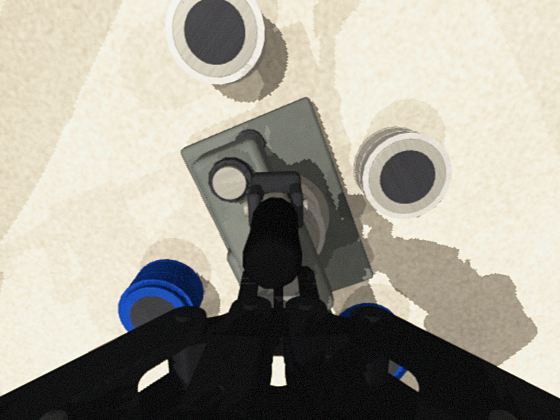

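>>> send_rows:
  rows:
    - [-1,-0.004,0,0,0]
    - [-0.1,0,0,0,0]
    - [-0.1,0,0,0,0]
    - [-0.1,0,0,0,0]
    - [-0.1,0,-0.001,0,0]

```text
clock: 8.48
eef_pos: [599.1, -1.1, 257.5]
tool_rot: [-3.131, 0.038, 0.969]
force: [-0.4, -0.2, 0.1]
width: 38.5
```

Run:
```python
from h import *
s=arc();w=get_image("wrist");save(w,"w12")
print(totool(np.append(PV+dd*1,246)-s["eef_pos"],s).round(1))
```

```text
t8.48 [599.1  -1.1 257.5] [-3.131  0.038  0.969] F [-0.4 -0.2  0.1] w38.5
lat 0.2 x -19.6 z 50.5 rho 54.2 theta 1.200
[21.   0.2 10.7]
```

View pics/w12.png

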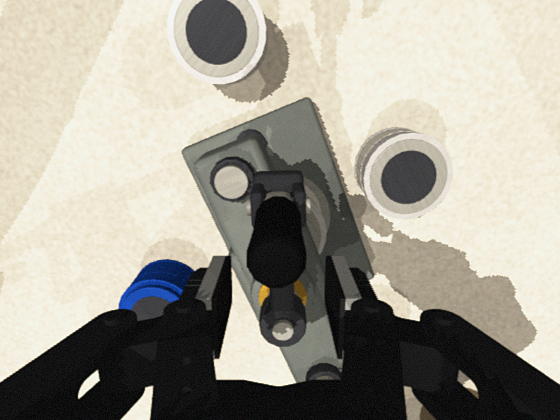

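>>> send_rows:
  rows:
    - [-0.1,0.009,0,0,0]
    - [-0.1,0.008,0,0.004,0]
    - [-0.1,0.004,0,0.006,0]
    - [-0.1,0,0,0,0]
    - [-0.1,0,0,0,0]

```text
clock: 8.95
eef_pos: [612.2, 20.8, 245.1]
tool_rot: [-3.13, 0.036, 0.973]
force: [-0.5, 0.7, -0.3]
width: 38.5
```

Run:
```python
from h import *
s=arc();w=get_image("wrist");save(w,"w13")
print(totool(np.append(PV+dd*1,246)-s["eef_pos"],s).round(1))
```

```text
t8.95 [612.2  20.8 245.1] [-3.13   0.036  0.973] F [-0.5  0.7 -0.3] w38.5
lat 1.7 x 5.9 z 38.1 rho 38.6 theta 1.724
[-4.9  1.7 -0.7]
```

View pics/w13.png

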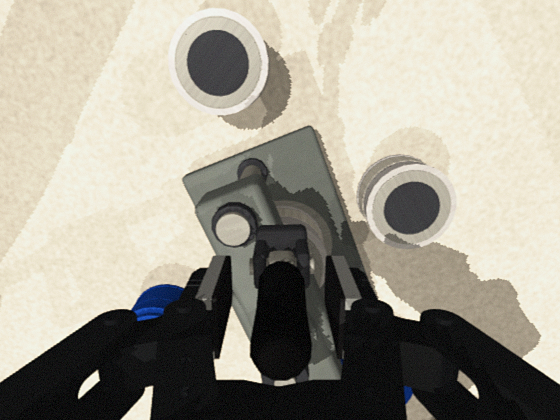

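>>> send_rows:
  rows:
    - [-0.1,-0.005,0.001,0,0]
    - [-0.1,0,0,0,0]
    - [-1,0,0,0,0]
    - [-1,0,0,0,0]
    - [-1,0,0,0,0]
    - [-1,0,0,0,0]

```text
clock: 9.5
eef_pos: [609.5, 14.6, 245.3]
tool_rot: [-3.13, 0.036, 0.971]
force: [-0.5, 0.2, -1.3]
width: 18.2
```

```bash
cat >> h.py <<'E'
HC=np.array([566.6,-49.8])
def cr(prev=None):
    """crank state from the tool: grasp point at upright handle"""
    s=st();R=Rn.from_euler("xyz",s["tool_rot"]).as_matrix()
    g=s["eef_pos"]-R[:,2]*18.7
    v=g[:2]-HC;r=np.hypot(*v);phi=np.arctan2(v[1],v[0])
    rad=v/r;tan=np.array([rad[1],-rad[0]])  # clockwise
    f=s["force"]
    print("grasp",g.round(1),"r %.1f phi %.3f (deg %.1f)"%(r,phi,np.degrees(phi)),"Frad %.1f Ftan(cw) %.1f Fz %.1f"%(f[:2]@rad,f[:2]@tan,f[2]),"toolz",R[:,2].round(3))
    return s,R,g,r,phi
def plan(dphis,r0=79,gain=1.0,zs=3.18):
    """rows in tool axes, clockwise steps dphis (positive lowers)"""
    s,R,g,r,phi=cr();cur=g.copy();out=[]
    for d in dphis:
        phi-=d
        nx=np.array([*(HC+r0*np.array([np.cos(phi),np.sin(phi)])),cur[2]-zs*d])
        out.append((R.T@(nx-cur)*gain).round(1).tolist());cur=nx
    for o in out: print(o)
E
python3 - <<'E'
from h import *
cr();w=get_image("wrist");save(w,"w14")
plan([.1]*6)
E
```

```text
t9.50 [609.5  14.6 245.3] [-3.13   0.036  0.971] F [-0.5  0.2 -1.3] w18.2
grasp [610.1  15.  264. ] r 78.0 phi 0.980 (deg 56.2) Frad -0.1 Ftan(cw) -0.5 Fz -1.3 toolz [-0.03  -0.023 -0.999]
t9.55 [609.5  14.6 245.3] [-3.13   0.036  0.971] F [ 0.3  1.1 -1.2] w18.4
grasp [610.1  15.  264. ] r 78.0 phi 0.980 (deg 56.2) Frad 1.1 Ftan(cw) -0.3 Fz -1.2 toolz [-0.03  -0.023 -0.999]
[0.6, 7.9, 0.2]
[-1.1, 7.8, 0.3]
[-1.9, 7.7, 0.3]
[-2.6, 7.4, 0.3]
[-3.4, 7.1, 0.4]
[-4.1, 6.8, 0.4]
```

View pics/w14.png

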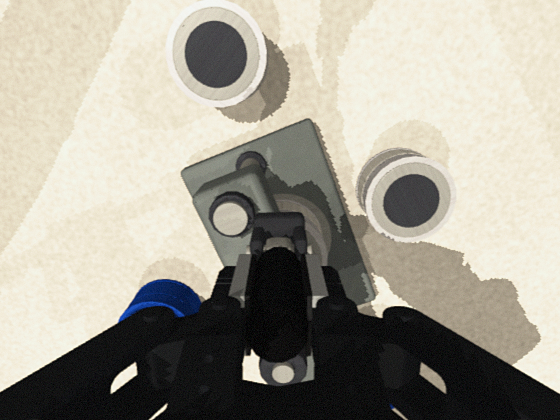

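>>> send_rows:
  rows:
    - [-1,0.0006,0.008,0.0002,0]
    - [-1,-0.001,0.0078,0.0003,0]
    - [-1,-0.002,0.0077,0.0003,0]
    - [-1,-0.0026,0.0074,0.0003,0]
    - [-1,-0.0034,0.0071,0.0004,0]
    - [-1,-0.0041,0.0068,0.0004,0]

```text
clock: 10.05
eef_pos: [640.2, -22.9, 243.2]
tool_rot: [-3.125, 0.038, 0.973]
force: [-2.6, -0.2, 2.8]
width: 18.3
```

Run:
```python
from h import *
plan([.1]*12)
```

```text
t10.05 [640.2 -22.9 243.2] [-3.125  0.038  0.973] F [-2.6 -0.2  2.8] w18.3
grasp [640.9 -22.5 261.9] r 79.1 phi 0.353 (deg 20.2) Frad -2.5 Ftan(cw) -0.7 Fz 2.8 toolz [-0.035 -0.022 -0.999]
[-5.0, 6.1, 0.4]
[-5.5, 5.7, 0.4]
[-6.0, 5.1, 0.5]
[-6.5, 4.5, 0.5]
[-6.9, 3.8, 0.5]
[-7.3, 3.1, 0.5]
[-7.5, 2.3, 0.6]
[-7.7, 1.6, 0.6]
[-7.8, 0.8, 0.6]
[-7.9, 0.0, 0.6]
[-7.8, -0.8, 0.6]
[-7.7, -1.6, 0.6]
```

>>> send_rows:
  rows:
    - [-1,-0.005,0.0061,0.0003,0]
    - [-1,-0.0055,0.0057,0.0003,0]
    - [-1,-0.006,0.0051,0.0004,0]
    - [-1,-0.0065,0.0045,0.0005,0]
    - [-1,-0.0069,0.0038,0.0005,0]
    - [-1,-0.0073,0.0031,0.0005,0]
    - [-1,-0.0075,0.0023,0.0006,0]
    - [-1,-0.0077,0.0016,0.0006,0]

```text
clock: 10.72
eef_pos: [636.3, -88.4, 240.4]
tool_rot: [-3.119, 0.034, 0.972]
force: [-2.9, 3.7, 2.9]
width: 18.1
```

Run:
```python
from h import *
plan([.1]*12)
w=get_image("wrist");save(w,"w15");p=get_image("side");save(p,"d15",(240,150,380,270),4)
```

```text
t10.72 [636.3 -88.4 240.4] [-3.119  0.034  0.972] F [-2.9  3.7  2.9] w18.1
grasp [637.  -88.2 259.1] r 80.2 phi -0.499 (deg -28.6) Frad -4.3 Ftan(cw) -1.8 Fz 2.9 toolz [-0.038 -0.015 -0.999]
[-8.0, -0.8, 0.6]
[-7.9, -0.4, 0.6]
[-7.8, -1.2, 0.6]
[-7.6, -1.9, 0.6]
[-7.4, -2.7, 0.6]
[-7.1, -3.4, 0.6]
[-6.7, -4.1, 0.6]
[-6.3, -4.8, 0.6]
[-5.8, -5.4, 0.6]
[-5.2, -5.9, 0.6]
[-4.6, -6.4, 0.6]
[-3.9, -6.8, 0.6]
```

View pics/w15.png

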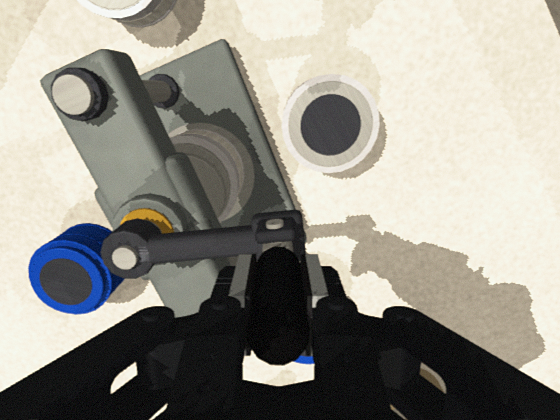

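View pics/d15.png

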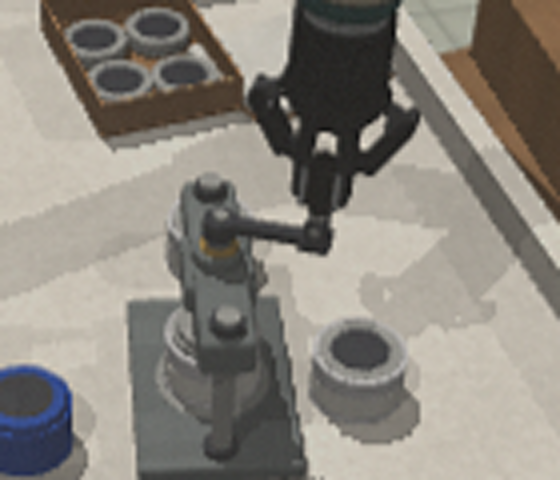

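>>> send_rows:
  rows:
    - [-1,-0.008,-0.001,0.0006,0]
    - [-1,-0.0079,-0.0004,0.0006,0]
    - [-1,-0.0078,-0.0012,0.0006,0]
    - [-1,-0.0076,-0.0022,0.0006,0]
    - [-1,-0.0074,-0.0028,0.0006,0]
    - [-1,-0.0071,-0.0035,0.0006,0]

```text
clock: 11.32
eef_pos: [605.1, -119.8, 238.8]
tool_rot: [-3.13, 0.025, 0.975]
force: [1.8, 2.8, -0.6]
width: 18.4
```

Run:
```python
from h import *
plan([.1]*8,78.7)
```

```text
t11.32 [ 605.1 -119.8  238.8] [-3.13   0.025  0.975] F [ 1.8  2.8 -0.6] w18.4
grasp [ 605.5 -119.6  257.5] r 79.9 phi -1.062 (deg -60.8) Frad -1.6 Ftan(cw) -2.9 Fz -0.6 toolz [-0.023 -0.014 -1.   ]
[-6.3, -4.9, 0.5]
[-6.4, -4.5, 0.5]
[-5.9, -5.2, 0.5]
[-5.4, -5.7, 0.5]
[-4.8, -6.2, 0.5]
[-4.1, -6.7, 0.5]
[-3.4, -7.1, 0.5]
[-2.7, -7.4, 0.5]
```

>>> send_rows:
  rows:
    - [-1,-0.0063,-0.0049,0.0005,0]
    - [-1,-0.0064,-0.0045,0.0005,0]
    - [-1,-0.0059,-0.0052,0.0005,0]
    - [-1,-0.0054,-0.0057,0.0005,0]

```text
clock: 11.65
eef_pos: [573.0, -129.5, 237.4]
tool_rot: [-3.134, 0.023, 0.975]
force: [2.8, 4.4, -2.3]
width: 18.3
```

Run:
```python
from h import *
plan([.1]*8,78.7)
```

```text
t11.65 [ 573.  -129.5  237.4] [-3.134  0.023  0.975] F [ 2.8  4.4 -2.3] w18.3
grasp [ 573.3 -129.3  256.1] r 79.8 phi -1.486 (deg -85.1) Frad -4.2 Ftan(cw) -3.2 Fz -2.3 toolz [-0.02  -0.015 -1.   ]
[-3.8, -7.0, 0.5]
[-4.0, -6.8, 0.5]
[-3.3, -7.1, 0.5]
[-2.5, -7.4, 0.4]
[-1.8, -7.7, 0.4]
[-1.0, -7.8, 0.4]
[-0.2, -7.9, 0.4]
[0.6, -7.8, 0.4]
```

>>> send_rows:
  rows:
    - [-1,-0.0038,-0.007,0.0005,0]
    - [-1,-0.004,-0.0068,0.0005,0]
    - [-1,-0.0031,-0.0071,0.0005,0]
    - [-1,-0.0023,-0.0074,0.0004,0]

```text
clock: 11.98
eef_pos: [540.6, -125.1, 236.1]
tool_rot: [-3.138, 0.021, 0.975]
force: [5.8, 3.4, -3.7]
width: 18.2
```

Run:
```python
from h import *
plan([.1]*8,78.7)
```

```text
t11.98 [ 540.6 -125.1  236.1] [-3.138  0.021  0.975] F [ 5.8  3.4 -3.7] w18.2
grasp [ 540.9 -124.8  254.8] r 79.3 phi -1.901 (deg -108.9) Frad -5.1 Ftan(cw) -4.4 Fz -3.7 toolz [-0.015 -0.016 -1.   ]
[-1.1, -7.8, 0.4]
[-0.9, -7.8, 0.4]
[-0.1, -7.9, 0.3]
[0.7, -7.8, 0.3]
[1.4, -7.7, 0.3]
[2.2, -7.5, 0.3]
[3.0, -7.3, 0.3]
[3.7, -7.0, 0.3]
```

>>> send_rows:
  rows:
    - [-1,0,-0.0047,0.0002,0]
    - [-1,0,-0.0047,0.0002,0]
    - [-1,0.0005,-0.0047,0.0002,0]

```text
clock: 12.23
eef_pos: [527.4, -118.7, 235.5]
tool_rot: [3.142, 0.023, 0.975]
force: [3.3, 0.0, -3.9]
width: 17.9
```

Run:
```python
from h import *
plan([.06]*5,78.)
```

```text
t12.23 [ 527.4 -118.7  235.5] [3.142 0.023 0.975] F [ 3.3  0.  -3.9] w17.9
grasp [ 527.6 -118.3  254.2] r 78.8 phi -2.088 (deg -119.6) Frad -1.7 Ftan(cw) -2.9 Fz -3.9 toolz [-0.013 -0.019 -1.   ]
[0.6, -4.7, 0.2]
[0.1, -4.7, 0.2]
[0.3, -4.7, 0.2]
[0.6, -4.6, 0.2]
[0.9, -4.6, 0.2]
```

>>> send_rows:
  rows:
    - [-1,0.0006,-0.0047,0.0004,0]
    - [-1,0.0001,-0.0047,0.0004,0]
    - [-1,0.0005,-0.0047,0.0003,0]
    - [-1,0.0007,-0.0046,0.0002,0]

```text
clock: 12.57
eef_pos: [513.0, -107.9, 234.8]
tool_rot: [3.137, 0.024, 0.973]
force: [5.4, 0.4, -4.1]
width: 18.4
```

Run:
```python
from h import *
plan([.06]*5,78.)
```

```text
t12.57 [ 513.  -107.9  234.8] [3.137 0.024 0.973] F [ 5.4  0.4 -4.1] w18.4
grasp [ 513.2 -107.5  253.4] r 78.6 phi -2.318 (deg -132.8) Frad -4.0 Ftan(cw) -3.7 Fz -4.1 toolz [-0.009 -0.023 -1.   ]
[1.4, -4.5, 0.1]
[1.1, -4.5, 0.1]
[1.4, -4.5, 0.1]
[1.7, -4.4, 0.1]
[1.9, -4.3, 0.1]
```

>>> send_rows:
  rows:
    - [-1,0.0017,-0.0045,0.0003,0]
    - [-1,0.0014,-0.0045,0.0003,0]
    - [-1,0.0016,-0.0045,0.0002,0]

```text
clock: 12.82
eef_pos: [504.5, -98.4, 234.3]
tool_rot: [3.132, 0.026, 0.972]
force: [7.3, -1.9, -5.0]
width: 18.2
```

Run:
```python
from h import *
plan([.06]*5,78.)
```

```text
t12.82 [504.5 -98.4 234.3] [3.132 0.026 0.972] F [ 7.3 -1.9 -5. ] w18.2
grasp [504.7 -97.9 253. ] r 78.4 phi -2.482 (deg -142.2) Frad -4.6 Ftan(cw) -6.0 Fz -5.0 toolz [-0.007 -0.027 -1.   ]
[1.9, -4.3, 0.1]
[1.8, -4.3, 0.1]
[2.1, -4.2, 0.1]
[2.3, -4.1, 0.1]
[2.6, -3.9, 0.1]
```

>>> send_rows:
  rows:
    - [-1,0.001,-0.0013,0.0003,0]
    - [-1,0.0008,-0.0013,0.0003,0]

```text
clock: 12.98
eef_pos: [503.8, -97.3, 234.2]
tool_rot: [3.128, 0.027, 0.971]
force: [6.3, -3.9, -2.5]
width: 18.4
```

Run:
```python
from h import *
plan([.03]*3,78.)
w=get_image("wrist");save(w,"w16");cr();p=get_image("side");save(p,"d16",(240,170,380,290),4)
cr()
p=get_image("scene");save(p,"s16",(210,170,330,290),5);cr()
```

```text
t12.98 [503.8 -97.3 234.2] [3.128 0.027 0.971] F [ 6.3 -3.9 -2.5] w18.4
grasp [503.8 -96.7 252.9] r 78.4 phi -2.500 (deg -143.2) Frad -2.7 Ftan(cw) -6.9 Fz -2.5 toolz [-0.004 -0.03  -1.   ]
[1.1, -2.1, 0.0]
[0.9, -2.2, 0.0]
[0.9, -2.2, 0.0]
t13.03 [503.7 -97.1 234.2] [3.128 0.027 0.971] F [ 5.2 -2.9 -2.9] w18.3
grasp [503.7 -96.6 252.9] r 78.4 phi -2.502 (deg -143.3) Frad -2.4 Ftan(cw) -5.4 Fz -2.9 toolz [-0.004 -0.03  -1.   ]
t13.08 [503.7 -97.2 234.2] [3.128 0.027 0.971] F [ 5.4 -2.3 -3.3] w18.7
grasp [503.8 -96.6 252.9] r 78.3 phi -2.501 (deg -143.3) Frad -3.0 Ftan(cw) -5.1 Fz -3.3 toolz [-0.005 -0.03  -1.   ]
t13.13 [503.7 -97.2 234.2] [3.129 0.027 0.971] F [ 5.6 -2.5 -2.8] w18.3
grasp [503.8 -96.6 252.9] r 78.4 phi -2.501 (deg -143.3) Frad -3.0 Ftan(cw) -5.3 Fz -2.8 toolz [-0.005 -0.03  -1.   ]
```

View pics/s16.png

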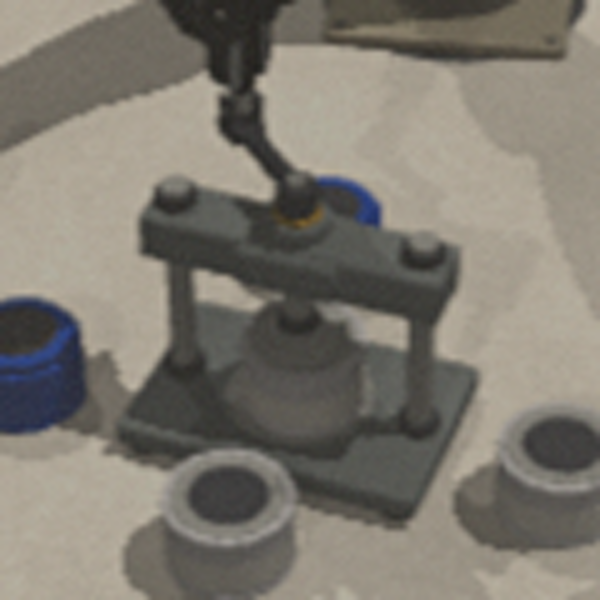

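View pics/d16.png

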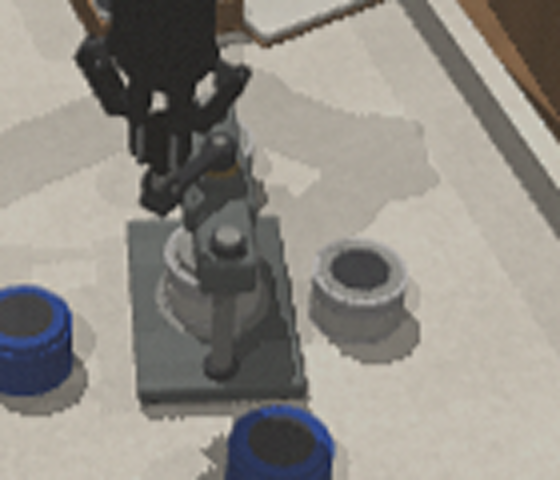

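View pics/w16.png

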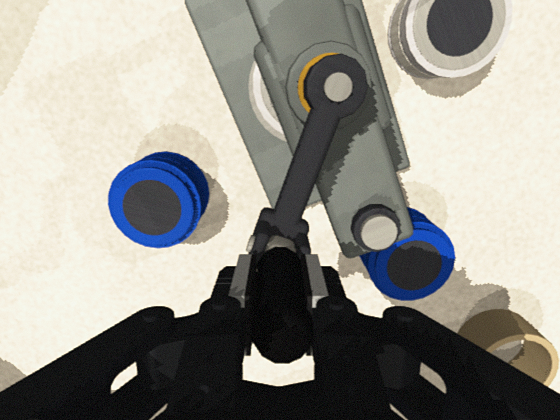

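Run:
```python
from h import *
plan([-.12]*12,78.)
```

```text
t13.13 [503.7 -97.2 234.2] [3.129 0.027 0.971] F [ 5.6 -2.5 -2.8] w18.3
grasp [503.8 -96.6 252.9] r 78.4 phi -2.501 (deg -143.3) Frad -3.0 Ftan(cw) -5.3 Fz -2.8 toolz [-0.005 -0.03  -1.   ]
[-2.2, 9.1, -0.2]
[-1.4, 9.3, -0.2]
[-0.3, 9.4, -0.3]
[0.8, 9.3, -0.3]
[1.9, 9.2, -0.3]
[3.0, 8.9, -0.3]
[4.1, 8.4, -0.4]
[5.0, 7.9, -0.4]
[5.9, 7.2, -0.5]
[6.8, 6.5, -0.5]
[7.5, 5.6, -0.5]
[8.1, 4.7, -0.5]
```

>>> send_rows:
  rows:
    - [-1,-0.0022,0.009,0,0]
    - [-1,-0.0014,0.0093,-0.0001,0]
    - [-1,-0.0003,0.0094,-0.0003,0]
    - [-1,0.0008,0.0093,-0.0003,0]
    - [-1,0.0019,0.0092,-0.0003,0]
    - [-1,0.003,0.0089,-0.0003,0]
    - [-1,0.0041,0.0084,-0.0004,0]
    - [-1,0.005,0.0079,-0.0004,0]

```text
clock: 13.8
eef_pos: [565.4, -129.4, 236.8]
tool_rot: [-3.137, 0.032, 0.97]
force: [-1.8, 4.2, 3.5]
width: 18.2
```

Run:
```python
from h import *
plan([-.12]*12,78.)
```

```text
t13.80 [ 565.4 -129.4  236.8] [-3.137  0.032  0.97 ] F [-1.8  4.2  3.5] w18.2
grasp [ 565.8 -128.9  255.5] r 79.1 phi -1.581 (deg -90.6) Frad -4.2 Ftan(cw) 1.8 Fz 3.5 toolz [-0.022 -0.024 -0.999]
[6.6, 6.8, -0.6]
[6.5, 6.7, -0.6]
[7.3, 5.9, -0.6]
[7.9, 5.0, -0.7]
[8.4, 4.0, -0.7]
[8.9, 2.9, -0.7]
[9.2, 1.9, -0.7]
[9.3, 0.7, -0.7]
[9.3, -0.4, -0.7]
[9.2, -1.5, -0.7]
[9.0, -2.6, -0.7]
[8.6, -3.6, -0.6]
```

>>> send_rows:
  rows:
    - [-1,0.0066,0.0068,-0.0008,0]
    - [-1,0.0065,0.0067,-0.0007,0]
    - [-1,0.0073,0.0059,-0.0007,0]
    - [-1,0.0079,0.005,-0.0007,0]
    - [-1,0.0084,0.0039,-0.0007,0]
    - [-1,0.0088,0.0028,-0.0007,0]
    - [-1,0.0091,0.0017,-0.0007,0]
    - [-1,0.0092,0.0005,-0.0007,0]

```text
clock: 14.47
eef_pos: [629.2, -98.9, 239.9]
tool_rot: [-3.125, 0.04, 0.963]
force: [-4.4, -0.2, 4.1]
width: 18.3
```

Run:
```python
from h import *
plan([-.12]*12,78.)
```

```text
t14.47 [629.2 -98.9 239.9] [-3.125  0.04   0.963] F [-4.4 -0.2  4.1] w18.3
grasp [629.9 -98.5 258.6] r 79.9 phi -0.655 (deg -37.6) Frad -3.3 Ftan(cw) 2.8 Fz 4.1 toolz [-0.037 -0.023 -0.999]
[9.4, -2.0, -0.7]
[9.3, -1.2, -0.7]
[9.0, -2.3, -0.7]
[8.7, -3.4, -0.7]
[8.2, -4.4, -0.6]
[7.6, -5.4, -0.6]
[6.9, -6.3, -0.6]
[6.1, -7.0, -0.5]
[5.3, -7.7, -0.5]
[4.3, -8.3, -0.4]
[3.3, -8.8, -0.4]
[2.2, -9.1, -0.3]
```

>>> send_rows:
  rows:
    - [-1,0.0094,-0.002,-0.0009,0]
    - [-1,0.0092,-0.0013,-0.0008,0]
    - [-1,0.0089,-0.0025,-0.0007,0]
    - [-1,0.0085,-0.0036,-0.0007,0]
    - [-1,0.008,-0.0046,-0.0006,0]
    - [-1,0.0074,-0.0056,-0.0006,0]
    - [-1,0.0067,-0.0065,-0.0006,0]
    - [-1,0.0059,-0.0072,-0.0005,0]
    - [-1,0.0051,-0.0079,-0.0005,0]

```text
clock: 15.22
eef_pos: [637.4, -16.4, 243.4]
tool_rot: [-3.131, 0.047, 0.96]
force: [-2.1, -3.7, 2.8]
width: 18.4
```

Run:
```python
from h import *
plan([-.12]*12,78.)
```

```text
t15.22 [637.4 -16.4 243.4] [-3.131  0.047  0.96 ] F [-2.1 -3.7  2.8] w18.4
grasp [638.  -15.8 262.1] r 79.1 phi 0.445 (deg 25.5) Frad -3.5 Ftan(cw) 2.5 Fz 2.8 toolz [-0.035 -0.032 -0.999]
[3.1, -9.0, -0.4]
[3.1, -8.8, -0.4]
[2.0, -9.1, -0.4]
[0.9, -9.3, -0.3]
[-0.2, -9.4, -0.3]
[-1.4, -9.3, -0.2]
[-2.5, -9.0, -0.2]
[-3.5, -8.7, -0.1]
[-4.5, -8.2, -0.1]
[-5.5, -7.6, -0.0]
[-6.3, -6.9, -0.0]
[-7.1, -6.1, 0.0]
```

>>> send_rows:
  rows:
    - [-1,0.003,-0.009,-0.0006,0]
    - [-1,0.003,-0.0088,-0.0005,0]
    - [-1,0.0019,-0.0091,-0.0004,0]
    - [-1,0.0007,-0.0093,-0.0004,0]
    - [-1,-0.0004,-0.0093,-0.0003,0]
    - [-1,-0.0016,-0.0092,-0.0003,0]
    - [-1,-0.0027,-0.0089,-0.0002,0]
    - [-1,-0.0037,-0.0086,-0.0002,0]
    - [-1,-0.0047,-0.0081,-0.0002,0]

```text
clock: 15.97
eef_pos: [566.5, 27.3, 247.1]
tool_rot: [3.138, 0.047, 0.961]
force: [1.8, -4.5, -3.1]
width: 18.4
```

Run:
```python
from h import *
plan([-.12]*12,78.)
w=get_image("wrist");save(w,"w17")
```

```text
t15.97 [566.5  27.3 247.1] [3.138 0.047 0.961] F [ 1.8 -4.5 -3.1] w18.4
grasp [567.   28.1 265.8] r 77.9 phi 1.566 (deg 89.7) Frad -4.5 Ftan(cw) 1.8 Fz -3.1 toolz [-0.024 -0.04  -0.999]
[-5.7, -7.4, -0.1]
[-6.6, -6.6, -0.1]
[-7.4, -5.8, -0.1]
[-8.0, -4.9, -0.0]
[-8.5, -3.9, 0.0]
[-8.9, -2.8, 0.0]
[-9.2, -1.7, 0.0]
[-9.3, -0.6, 0.1]
[-9.3, 0.5, 0.1]
[-9.2, 1.6, 0.1]
[-9.0, 2.7, 0.0]
[-8.6, 3.8, 0.0]
```

View pics/w17.png

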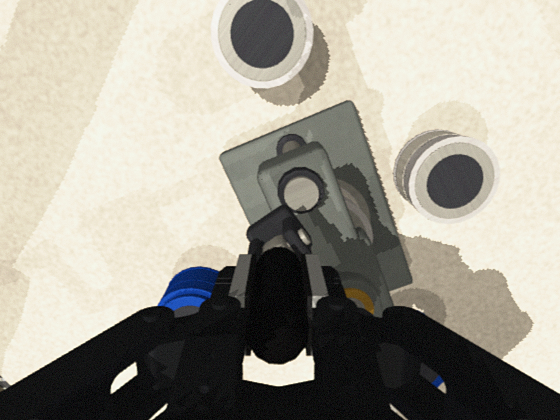

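>>> send_rows:
  rows:
    - [-1,-0.006,-0.0072,0,0]
    - [-1,-0.007,-0.0064,0,0]
    - [-1,-0.0076,-0.0056,0,0]
    - [-1,-0.0081,-0.0047,0,0]
    - [-1,-0.0086,-0.0037,0,0]
    - [-1,-0.0089,-0.0026,0,0]
    - [-1,-0.0092,-0.0015,0,0]
    - [-1,-0.0093,-0.0004,0,0]
    - [-1,-0.0093,0.0007,0,0]

```text
clock: 16.77
eef_pos: [498.5, -12.5, 250.5]
tool_rot: [3.127, 0.031, 0.965]
force: [3.4, -0.3, -5.0]
width: 18.4
```

Run:
```python
from h import *
plan([-.12]*12,78.)
```

```text
t16.77 [498.5 -12.5 250.5] [3.127 0.031 0.965] F [ 3.4 -0.3 -5. ] w18.4
grasp [498.6 -11.9 269.2] r 77.9 phi 2.633 (deg 150.8) Frad -3.1 Ftan(cw) 1.4 Fz -5.0 toolz [-0.005 -0.034 -0.999]
[-9.3, 1.3, -0.1]
[-9.0, 2.6, -0.1]
[-8.6, 3.6, -0.1]
[-8.1, 4.6, -0.1]
[-7.5, 5.6, -0.1]
[-6.8, 6.4, -0.1]
[-6.0, 7.2, -0.1]
[-5.1, 7.9, -0.1]
[-4.1, 8.4, -0.1]
[-3.1, 8.8, -0.2]
[-2.0, 9.1, -0.2]
[-0.9, 9.3, -0.2]
```

>>> send_rows:
  rows:
    - [-1,-0.0093,0.0015,0.0001,0]
    - [-1,-0.009,0.0027,0,0]
    - [-1,-0.0085,0.0037,0,0]
    - [-1,-0.008,0.0047,0,0]
    - [-1,-0.0074,0.0057,0,0]
    - [-1,-0.0067,0.0065,0,0]
    - [-1,-0.0059,0.0073,0,0]
    - [-1,-0.005,0.008,0,0]
    - [-1,-0.002,0.004,0,0]
    - [-1,0,0,0,0]

```text
clock: 17.6
eef_pos: [499.1, -91.0, 253.7]
tool_rot: [3.135, 0.021, 0.964]
force: [3.7, 3.1, -2.8]
width: 18.0
```

Run:
```python
from h import *
s,R,g,r,phi=cr()
w=get_image("wrist");save(w,"w18");p=get_image("scene");save(p,"s18",(210,170,330,290),5);p=get_image("side");save(p,"d18",(240,170,380,290),4)
```

```text
t17.60 [499.1 -91.  253.7] [3.135 0.021 0.964] F [ 3.7  3.1 -2.8] w18.0
grasp [499.3 -90.6 272.4] r 78.7 phi -2.597 (deg -148.8) Frad -4.8 Ftan(cw) 0.7 Fz -2.8 toolz [-0.007 -0.021 -1.   ]
```

View pics/w18.png

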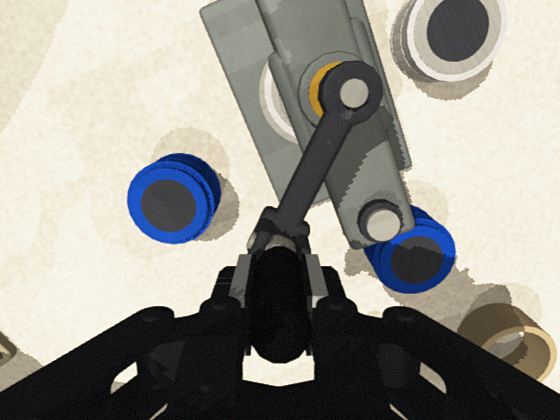

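View pics/s18.png

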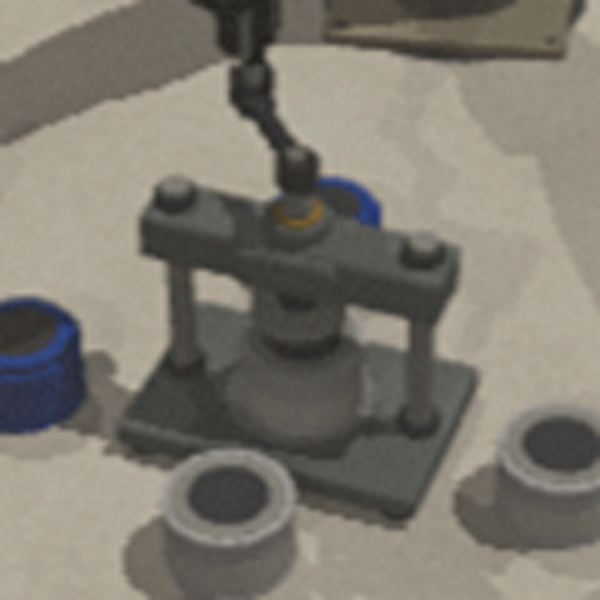

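View pics/d18.png

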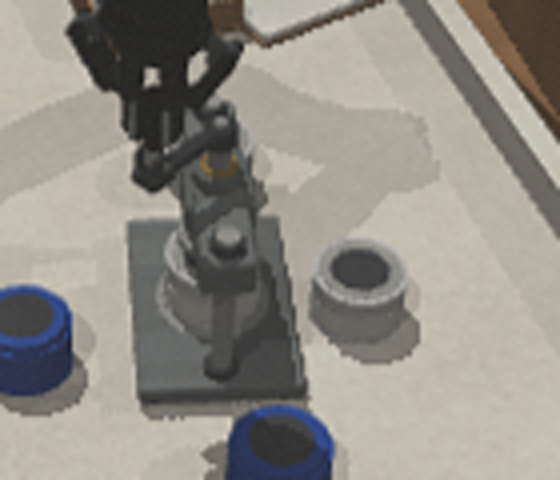

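>>> send_rows:
  rows:
    - [0,0,0,0,0]
    - [0,0,0,0,0]
    - [0,0,0,0,0]
    - [0,0,0,-0.01,0]
    - [0,0,0,-0.02,0]
    - [0,0,0,-0.03,0]
    - [0,0,0,-0.03,0]
    - [0,0,0,-0.03,0]
    - [0,0,0,0,0]

```text
clock: 18.5
eef_pos: [488.8, -95.5, 374.7]
tool_rot: [-3.127, 0.046, 0.961]
force: [1.2, -0.5, 0.3]
width: 42.6
```

Run:
```python
from h import *
s=st()
w=get_image("wrist");save(w,"w19");s=st();W=wcloud(w,s)
P=W.reshape(-1,3);Q=P[(np.hypot(P[:,0]-499,P[:,1]+91)<40)&(P[:,2]>200)&(P[:,2]<320)]
print(len(Q),np.percentile(Q[:,2],[5,50,95,99]))
top=Q[Q[:,2]>np.percentile(Q[:,2],98)-6];print("top",len(top),np.median(top,0),cv2.minEnclosingCircle(top[:,:2].astype(np.float32)))
p=get_image("scene");save(p,"s19",(200,150,330,290),4);p=get_image("side");save(p,"d19",(230,150,390,290),4)
```

```text
t18.50 [488.8 -95.5 374.7] [-3.127  0.046  0.961] F [ 1.2 -0.5  0.3] w42.6
t18.55 [487.5 -95.4 372.3] [-3.123  0.048  0.961] F [-0.1 -0.4 -0.3] w42.5
2525 [218.23647141 239.28287795 299.37068016 299.98627715]
top 778 [498.48803889 -87.92050411 298.45779123] ((497.8651428222656, -88.91788482666016), 9.899142265319824)
```

View pics/w19.png

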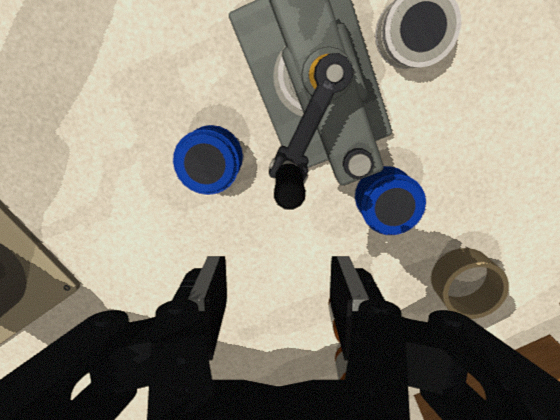

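View pics/s19.png

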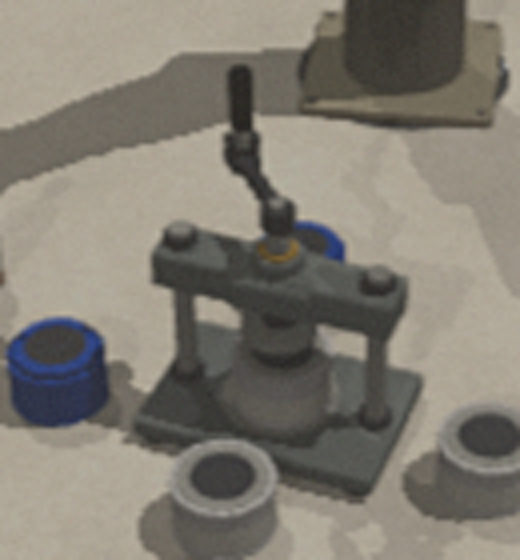

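View pics/d19.png

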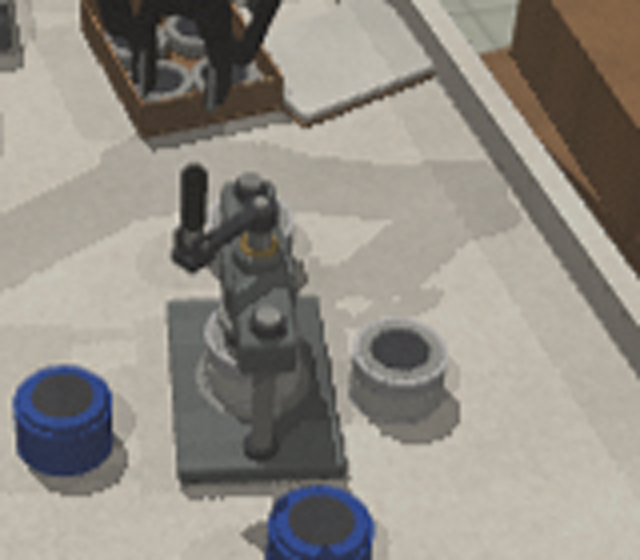

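Run:
```python
from h import *
for n in("scene","side"):
    W=cloud(get_image(n)).reshape(-1,3)
    rr=np.hypot(W[:,0]-566.6,W[:,1]+49.8)
    for a,b in((32.5,36),(36,39),(39,42.5)):
        Q=W[(rr>a)&(rr<b)&(W[:,2]>66)&(W[:,2]<90)]
        print(n,a,b,len(Q),np.percentile(Q[:,2],[10,50,90]).round(1) if len(Q) else "")
    p=get_image(n)
    for q in("tin","mallet","bottle_a","tape_roll"):
        print(q,[(np.round(r["score"],2),np.round(r["box"]).tolist()) for r in recognise(p,q)][:4])
s=st();w=get_image("wrist");W=wcloud(w,s).reshape(-1,3)
for c,z in(((566.6,-49.8),25),):
    rr=np.hypot(W[:,0]-c[0],W[:,1]-c[1])
    for a in range(28,46,2):
        Q=W[(rr>a)&(rr<a+2)&(W[:,2]>60)&(W[:,2]<100)];print(a,len(Q),np.percentile(Q[:,2],[10,50,90]).round(1) if len(Q) else "")
p=get_image("side");save(p,"d20",(130,60,450,300),2.4)
```

```text
scene 32.5 36 40 [78.3 80.4 83.4]
scene 36 39 31 [75.5 79.7 81.9]
scene 39 42.5 63 [67.7 76.  80.5]
tin [(np.float64(0.77), [204.0, 227.0, 227.0, 258.0]), (np.float64(0.74), [258.0, 237.0, 280.0, 258.0]), (np.float64(0.58), [272.0, 208.0, 280.0, 217.0])]
mallet [(np.float64(0.77), [384.0, 197.0, 405.0, 236.0])]
bottle_a [(np.float64(0.73), [186.0, 191.0, 200.0, 223.0]), (np.float64(0.61), [161.0, 182.0, 183.0, 215.0])]
tape_roll [(np.float64(0.88), [144.0, 229.0, 178.0, 261.0])]
side 32.5 36 14 [69.9 76.4 79.3]
side 36 39 23 [67.1 75.1 78.1]
side 39 42.5 24 [67.1 74.1 77.9]
tin [(np.float64(0.97), [235.0, 238.0, 258.0, 273.0]), (np.float64(0.85), [300.0, 268.0, 323.0, 303.0]), (np.float64(0.63), [278.0, 227.0, 304.0, 249.0])]
mallet [(np.float64(0.64), [176.0, 174.0, 228.0, 193.0])]
bottle_a [(np.float64(0.83), [261.0, 337.0, 280.0, 370.0]), (np.float64(0.72), [274.0, 304.0, 287.0, 336.0]), (np.float64(0.24), [177.0, 175.0, 226.0, 195.0])]
tape_roll [(np.float64(0.95), [322.0, 311.0, 353.0, 348.0])]
t19.25 [486.9 -94.3 369.5] [-3.119  0.049  0.961] F [-0.3  0.4  0.4] w42.3
28 0 
30 19 [77.  77.9 79.1]
32 59 [76.8 77.9 79.1]
34 78 [77.2 78.1 79. ]
36 86 [76.5 77.5 78.6]
38 99 [76.3 77.4 78.6]
40 88 [76.2 77.4 78.3]
42 36 [76.6 77.5 78.2]
44 0
```

View pics/d20.png

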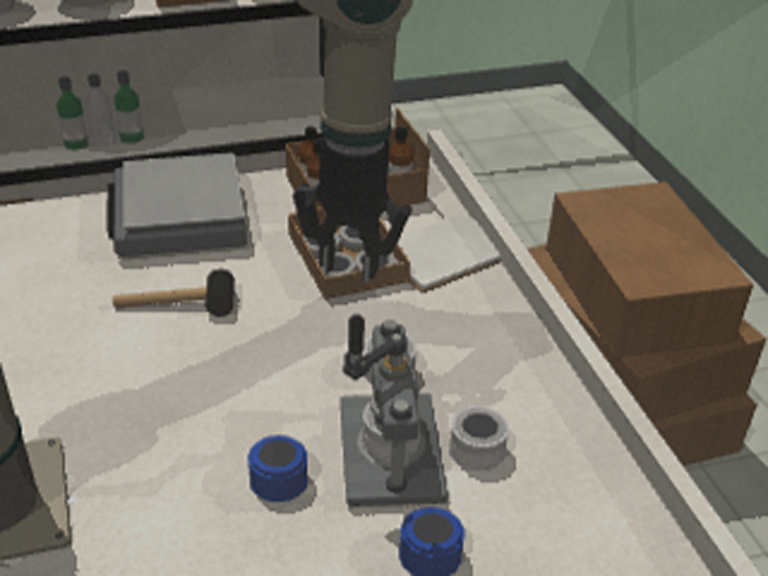

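Run:
```python
from h import *
print(finish_job());st()
```

```text
the job is handed in; nothing more can be done
None
the job is handed in; nothing more can be done
```

I did the job in the order asked and handed it in at about 19 s.

1. **Handle:** I gripped the folded handle and swung it most of the way up. I then pushed it from the inside to its stop, which showed as about 13 N of radial force.
2. **Winding down:** I wound about 3.5 rad clockwise. The force at the grip stayed near 3–4 N while the lid crept in, then rose to 6–7 N moving and about 5.3 N held. I stopped there, below the 9 N at which the tin crumples.
3. **Winding back:** I wound back about 6.2 rad, which is one turn, then opened the gripper and rose clear.

**Last checks**
- **Handle:** its top is 300 mm above the counter and 79 mm from the screw's axis, so it is upright.
- **Lid:** the wrist camera puts the lid about 0.6 mm above the tin's edge, where 1 mm is home. The scene and side cameras gave rougher heights, 1–4 mm higher or lower with a spread of several mm, too coarse to confirm this.
- **Tin:** it stands upright under the raised foot, and I saw no crumpling.
- **Rest of the counter:** the mallet, bottles, tape roll and finished tins looked undisturbed in the last pictures, and the robot was touching nothing.

One thing did not go as planned. The tool tilted by up to 3 degrees while I lifted the handle. I could not correct that directly, but it had no visible effect.

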